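# Load a drone battery into a charging bay with a spring flap

### The job

Load the waiting drone battery into the bench charger: press the spring flap's thumb plate down with one fingertip so that the flap stands open and, keeping it open all the while, push the battery along the tray with the other fingertip until it is fully home against the contacts. Then let the flap close behind it. Only push the battery, never pick it up, and leave everything else on the bench where it is.

Things in the scene. Friction and masses are not known exactly. Their poses are not given: they have to be found in the camera images.
- dock: Bench charger, bolted down. Axes: x = push direction, tray to bay; y left of that; z up. Origin: on the bench, on the tray's centre line, in the plane of the closed flap's front. Dark steel base x -108 to 168 mm, 58 mm wide; its top, the tray floor, is 6 mm high. Tray in front (x -98 to 0) between guide rails 35 mm apart, tops 11 mm high. Grey housing behind (x 68 to 166), 52 mm high.
- bay_end (a point): Middle of the face of the black contact block at the bay's far end, at dock x 56, z 17: the battery's end stop. The bay runs from x 0 to here between aluminium walls 35 mm apart inside and 31 mm high. Same axes as the dock.
- flap (a joint): Angle of the spring-closed flap over the bay: 0 closed, stop at 0.95 rad. Bent steel sheet hinged along the bay's left wall (pin along x at dock y 22, z 36). Closed: top 36 mm high, its front apron (x 0 to 2.5) bars the way in down to 22.5 mm above the bench. The battery passes under from 0.6 rad. Open, it stands up to 75 mm high. Pressing the thumb plate opens it; let go, it shuts.
- thumb_plate (a point): Where to press: upper face of the flap's thumb plate, left of the hinge; moves with the flap. Plate 120 mm along dock x (-75 to 45, this point at -15). At rest it slopes up outwards, y 43, z 24 to y 84, z 70. At 0.85 rad it is level: y 26 to 88, upper face 12 mm high, this point at y 72. A fingertip at y 72, 14 mm high, opens it 0.8 rad. 2 to 5 N; it may slide along x, near y 72, not nearer the hinge.
- battery: Battery to load, 0.1 to 0.16 kg, 68 mm long, nose to dock +x. Black body 50 mm long (own x -16 to 34), 30 wide, 24 high; behind it a lower grey tail, x -34 to -16, 24 wide, 15 high. Origin: middle of the underside. Waits on the tray, nose 6 to 20 mm before the flap. Home: origin at dock x 22, nose on the contact block; the tail sticks out 12 mm under the shut flap, which locks behind the body.
- battery_tail (a point): Middle of the end face of the battery's tail, 7.5 mm above the battery's underside (13.5 mm above the bench): where to push.
- battery_nose (a point): Middle of the battery's front end face, 12 mm above its underside.
- slim_battery: A flat spare battery 66 x 31 x 15 mm lying beside the tray, not to be disturbed. Origin: middle of its underside.
- screwdriver: Screwdriver 170 mm long lying right of the charger, not to be disturbed.
- tape_roll: Roll of tape, 96 mm across, 22 mm high, lying left of the charger's housing, not to be disturbed.
- tape_measure: Tape measure 68 x 34 x 62 mm at the right of the bench, not to be disturbed.
- spray_bottle: Spray bottle 211 mm high, at the right, not to be disturbed.
- drone: Small quadcopter, 150 mm square, 50 mm high, at the left, not to be disturbed.
- controller: Hand controller for the drone, about 190 x 110 mm, 55 mm high, at the near right, not to be disturbed.
- pliers: Pliers 145 mm long at the near left, not to be disturbed.
Not all that is in view belongs to the job. What is shaped like the battery but blue or turquoise is not meant.

How it is judged:
By the outcome, as a careful person would: the job done as asked, in the order asked, and still so for the second after the job is handed in, with the robot touching nothing.
It also fails if it takes over 34 s, if anything falls off the work surface, if the arm or the gripper's body presses on something with over 40 N, if the wrist force passes 120 N, or if a joint passes its speed limit or range.

### The arm

A 6-joint arm with a two-finger parallel gripper is mounted at the origin on the work surface. World frame = base frame: x ahead of the robot, y to its left, z up, the work surface at z = 0. Lengths are in mm, angles in degrees, forces in N, time in s.
With the tool pointing down it reaches from about 300 to 850 mm from the base axis. Payload 4.2 kg.
Tool frame: the origin (TCP) lies between the finger pads; the fingertips stand ahead of it and the grasp point (between the pads) lies 3 mm ahead of it (nose_length is the z of the fingertips in the tool frame, in mm); z points along the fingers, y is the line along which they close (so a half turn about z gives the same grasp; the last joint's range is limited). The gripper opens to 91 mm and grips with 3 to 60 N. Pads are 32 mm wide; open, the fingers measure 118 mm over their backs; the gripper's body (76 mm by 178 mm) begins 60 mm behind the grasp point.
Start: joints at [71.333, 18.312, 89.639, -0, 72.044, -1.146], TCP at [173.109, 548.338, 235.976] pointing down, gripper open.
Joint ranges: [-177.97, 177.97], [-48.28, 115.42], [12.27, 149.76], [-77.06, 257.06], [2.81, 150.46], [-146.56, 146.56]. Speed limits (degrees/s): [147.25, 147.25, 180, 180, 180, 180].

### API

Orientations are given as [roll, pitch, yaw] about the fixed x, y, z axes, in that order (R = Rz(yaw) Ry(pitch) Rx(roll)).
In Python, from workcell import state, grab_frame, camera_params, job_done, nose_length gives the robot as it stands.
- The arm moves only by the tool step_arm, never from a script. Its argument "plan" is a list that holds one entry, the list of rows, each a list of 5 numbers: the shift along the tool's x, y, z in cm, then the turn about the tool's z in rad, then the opening, from 0 (shut) to 1 (fully open). In form: [[[x, y, z, turn, gripper], ...]]. A call has 1 to 20 rows; each row is the pose to reach, as a shift and turn from the pose commanded when the call began, along the tool's axes at that moment; what a row does not reach only later rows make up. A row lasts 1/8 s, in which the tool goes at most 62.5 mm and 10.7 degrees, less where a joint would pass 70% of its speed; a pose out of reach is approached as far as the arm can. A call with a gripper value outside its range is refused whole. The fingers move at their own pace and stop on an object; "newtons" is the grip in N (left out, the last holds). Time passes only in rows, so rows that repeat a pose let the fingers close. It gives the time, the measured TCP pose, the force, the opening and the grip force at its end, in the units of the state.
- state(): the state, without advancing time (a new reading comes with each control period).
- grab_frame(name): name is "scene" or "top" or "wrist"; returns the picture (400x640x3 uint8, blue, green, red); there is no depth.
- camera_params(name): a dict with "camera_matrix" (3x3 intrinsics, pixels), "R" (3x3) and "t" (3): a world point X has camera coordinates R X + t; the wrist camera has in their place "mount" (4x4, takes a point from camera to tool coordinates, whose origin is the TCP and whose axes are the flange's). Camera axes: x right, y down, z forward; pixel columns grow to the right and rows downward; lengths in mm; the calibration is good to about 2 mm. The wrist camera is an equidistant fisheye: a pixel r from the principal point sees the ray r / f radians off the axis. A picture is of the moment at which its call begins: read the wrist's pose just before it. camera_params takes no time and is no camera call.
- job_done(): hands the job in; it is judged then, once.
The state is a dict: "time_s": time; "qpos": joint angles; "qvel": joint speeds; "effort": joint torques, N m; "ee_pos": TCP position; "ee_rot": TCP orientation; "force": force on the tool from outside, world axes, zero at the start; "torque": the same for the moment, N m; "gripper_width": finger opening in mm; "gripper_force": force on a finger pad.
Only numpy, scipy, OpenCV 4.12 (cv2) and the standard library are available. Lean on these libraries where they do the work, as an engineer would, in place of code of your own. Each camera call takes 0.05 s, during which the arm holds its last target. There are 200 camera calls.

## Working session

There is one attempt and no reset: what is moved stays moved. The work goes in short steps, Python scripts to look and compute and a tool call to move; the robot and the scene stay as the last step left them, time stands still between calls to the robot, and variables do not carry over. Pictures are saved under pics/ and viewed, at most 10 in all, crops included, and the job is handed in when it is done.

Besides the shell and the picture viewer there is one more tool, called after "Request:" by a JSON object that holds its "op" and its "data". step_arm: Moves the arm, as the interface text tells. Its arguments: {"type":"object","properties":{"plan":{"type":"array","items":{"type":"array","items":{"type":"array","items":{"type":"number"}}}},"newtons":{"type":"number"}},"required":["plan"]}

```bash
mkdir -p pics; ls; python3 - <<'E'
from workcell import *
import cv2,numpy as np
np.set_printoptions(precision=2,suppress=True)
s=state();print({k:s[k] for k in ('time_s','ee_pos','ee_rot','force','gripper_width')}, nose_length if not callable(nose_length) else nose_length())
for n in("scene","top","wrist"):
    cv2.imwrite(f"pics/{n}0.png",grab_frame(n))
    print(n,camera_params(n))
E
```

```text
pics
{'time_s': 0.0, 'ee_pos': array([172.95, 547.9 , 235.16]), 'ee_rot': array([-179.9 ,   -0.  ,  162.48]), 'force': array([ 0.81,  0.01, -0.08]), 'gripper_width': 91.04196449636392} 22.0
scene {'camera_matrix': array([[519.8 ,   0.  , 327.46],
       [  0.  , 519.8 , 197.48],
       [  0.  ,   0.  ,   1.  ]]), 'R': array([[ 0.78,  0.62, -0.  ],
       [ 0.5 , -0.63, -0.59],
       [-0.37,  0.46, -0.81]]), 't': array([-425.38, -230.93, 1497.06])}
top {'camera_matrix': array([[505.09,   0.  , 317.1 ],
       [  0.  , 505.09, 194.33],
       [  0.  ,   0.  ,   1.  ]]), 'R': array([[ 0.02, -1.  , -0.02],
       [-0.99, -0.02, -0.13],
       [ 0.13,  0.02, -0.99]]), 't': array([ -10.14,  567.07, 1286.78])}
wrist {'camera_matrix': array([[309.71,   0.  , 315.57],
       [  0.  , 309.71, 203.45],
       [  0.  ,   0.  ,   1.  ]]), 'mount': array([[   0.  ,   -0.97,   -0.26,   70.98],
       [   1.  ,    0.  ,    0.  ,   -0.8 ],
       [  -0.  ,   -0.26,    0.97, -149.63],
       [   0.  ,    0.  ,    0.  ,    1.  ]])}
```

View pics/top0.png

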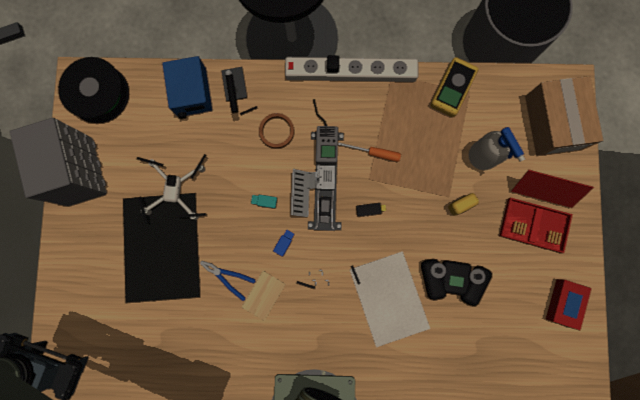

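View pics/scene0.png

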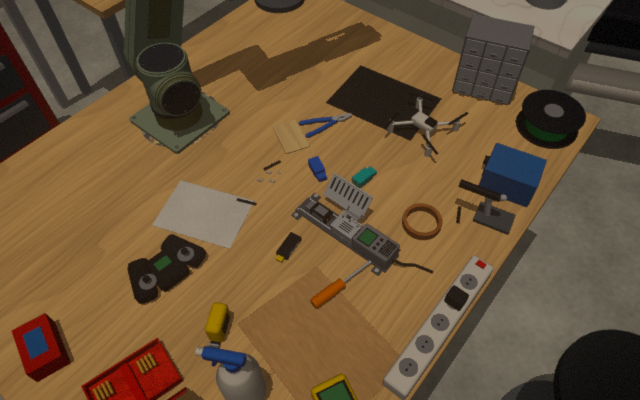

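The top view shows the dock at (325,180) pointing up in the image, with its thumb plate at (300,193). These could be taken for the battery:
- the black and grey one in the tray at (324,207)
- the black and yellow one at (370,210), which is the slim spare
- the blue one at (284,243)
- the turquoise one at (264,201)

I choose the one in the tray and check it in a close crop.

```bash
cat > h.py <<'E'
import numpy as np,cv2
from scipy.spatial.transform import Rotation as Ro
from workcell import *
np.set_printoptions(precision=2,suppress=True)
def ray(n,u,v,ee=None):
    c=camera_params(n);K=c['camera_matrix']
    d=np.array([(u-K[0,2])/K[0,0],(v-K[1,2])/K[1,1],1.])
    if n!='wrist':
        return -c['R'].T@c['t'],c['R'].T@d
    p,r=ee;th=np.hypot(d[0],d[1]);k=np.sin(th)/th if th>1e-9 else 1
    d=np.array([d[0]*k,d[1]*k,np.cos(th)]);M=c['mount'];R=Ro.from_euler('xyz',r,degrees=True).as_matrix()
    return R@M[:3,3]+p,R@M[:3,:3]@d
def atz(n,u,v,z,ee=None):
    o,d=ray(n,u,v,ee);return o+d*(z-o[2])/d[2]
def tri(*rays):
    A=0;b=0
    for o,d in rays:
        d=d/np.linalg.norm(d);P=np.eye(3)-np.outer(d,d);A=A+P;b=b+P@o
    X=np.linalg.solve(A,b)
    return X,[np.linalg.norm((np.eye(3)-np.outer(d,d)/(d@d))@(X-o)) for o,d in rays]
def proj(n,X,ee=None):
    c=camera_params(n);K=c['camera_matrix'];X=np.asarray(X,float)
    if n!='wrist':
        q=K@(c['R']@X+c['t']);return q[:2]/q[2]
    p,r=ee;M=c['mount'];R=Ro.from_euler('xyz',r,degrees=True).as_matrix()
    q=M[:3,:3].T@(R.T@(X-p)-M[:3,3]);th=np.arctan2(np.hypot(q[0],q[1]),q[2]);a=np.arctan2(q[1],q[0])
    return K[:2,2]+K[0,0]*th*np.array([np.cos(a),np.sin(a)])
E
python3 - <<'E'
from h import *
t=cv2.imread('pics/top0.png');s=cv2.imread('pics/scene0.png')
a=cv2.resize(t[120:240,275:355],None,fx=5,fy=5,interpolation=cv2.INTER_CUBIC)
b=cv2.resize(s[170:290,325-40:325+40],None,fx=5,fy=5,interpolation=cv2.INTER_CUBIC)
cv2.imwrite('pics/c1.png',np.hstack([a,b]))
print(atz('top',326,182,10),atz('top',325,230,6),atz('top',327,130,50))
E
```

```text
[604.61 -20.37  10.  ] [476.1  -20.35   6.  ] [737.25 -20.41  50.  ]
```

View pics/c1.png

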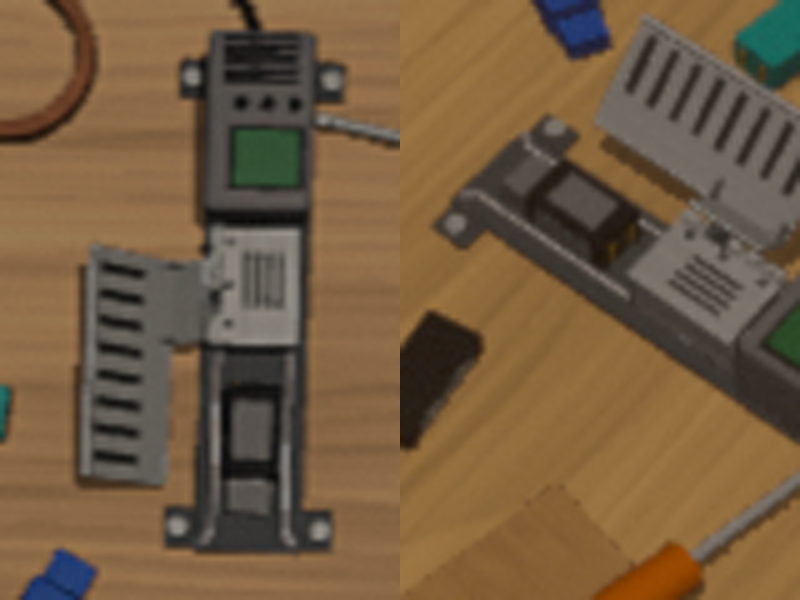

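View pics/wrist0.png

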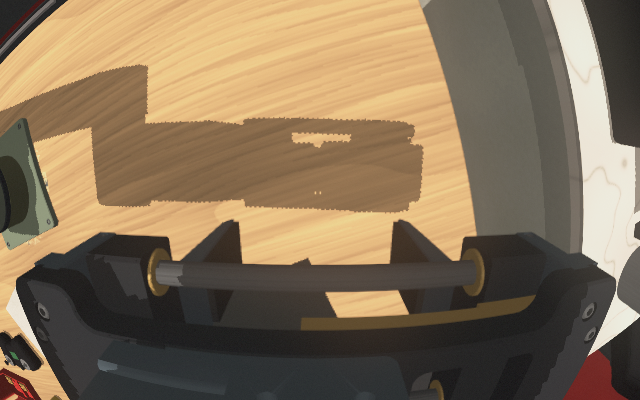

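The crop confirms it: a black body with a grey label and a grey tail lies in the tray, tail towards the robot. The wrist view at the start pose shows only bench. Next I fit the dock pose from crop points.

```bash
python3 - <<'E'
from h import *
from scipy.optimize import least_squares
T=lambda x,y:(275+x/5-.4,120+y/5-.4); S=lambda x,y:(285+(x-400)/5-.4,170+y/5-.4)
D=[('top',T(93,245),(45,84,70)),('top',T(80,478),(-75,84,70)),('top',T(163,486),(-75,43,24)),
('top',T(247,549),(-108,0,6)),('top',T(257,213),(68,0,52)),('top',T(262,33),(166,0,52)),
('scene',S(645,18),(-75,84,70)),('scene',S(597,122),(-75,43,24)),('scene',S(632,275),(0,-20,36))]
B=[('top',T(250,476),(-16,0,30)),('top',T(250,389),(34,0,30)),('top',T(248,513),(-34,0,21)),
('scene',S(542,178),(-16,0,30)),('scene',S(618,222),(34,0,30))]
def w(p,X):
    c,s=np.cos(p[2]),np.sin(p[2]);return np.array([p[0]+c*X[0]-s*X[1],p[1]+s*X[0]+c*X[1],X[2]])
def f(p):
    r=[proj(n,w(p,X))-uv for n,uv,X in D]+[proj(n,w(p,(X[0]+p[3],X[1],X[2])))-uv for n,uv,X in B]
    return np.ravel(r)
o=least_squares(f,[580,-20,0,-50],x_scale=[1,1,.01,1],loss='soft_l1')
print(o.x,np.degrees(o.x[2]));print(f(o.x).reshape(-1,2))
E
```

```text
[583.11 -17.69  -0.01 -55.08] -0.7973715439236213
[[-0.48 -0.33]
 [ 0.08 -0.53]
 [ 0.29  0.  ]
 [-0.57  0.93]
 [-0.35 -0.29]
 [-0.07 -0.77]
 [-0.3   0.33]
 [-1.16  0.96]
 [-0.87 -0.13]
 [-0.76  0.89]
 [-0.09 -0.63]
 [-0.57  0.6 ]
 [-0.15 -0.02]
 [ 0.41  1.87]]
```

The fit is good to about 2 mm: dock at (583,-18), yaw -0.8°, battery origin at dock x of about -55. I move over it for a near look, at the yaw needed for the job: plate finger ahead and pushing finger behind.

Request:
{"op": "step_arm", "data": {"plan": [[[-57.2,-39.4,0,0.354,0.85],[-57.2,-39.4,0,0.354,0.85],[-57.2,-39.4,0,0.354,0.85],[-57.2,-39.4,0,0.354,0.85],[-57.2,-39.4,0,0.354,0.85],[-57.2,-39.4,0,0.354,0.85],[-57.2,-39.4,0,0.354,0.85],[-57.2,-39.4,0,0.354,0.85],[-57.2,-39.4,0,0.354,0.85],[-57.2,-39.4,0,0.354,0.85],[-57.2,-39.4,0,0.354,0.85],[-57.2,-39.4,0,0.354,0.85],[-57.2,-39.4,0,0.354,0.85],[-57.2,-39.4,0,0.354,0.85]]]}}

```text
time_s: 1.9
ee_pos: [599.1, 1.7, 235.9]
ee_rot: [-180.0, -0.1, 142.3]
force: [0.2, 0.2, 0.5]
gripper_width: 77.5
gripper_force: 0.0
```

```bash
python3 - <<'E'
from h import *
s=state();print(s['time_s'],s['ee_pos'],s['ee_rot'],s['gripper_width'],s['force'])
w=grab_frame('wrist');cv2.imwrite('pics/w1.png',w)
cv2.imwrite('pics/w1b.png',cv2.resize(w[0:400,80:560],(720,600),interpolation=cv2.INTER_CUBIC))
E
```

```text
1.9 [599.06   1.68 235.92] [-180.     -0.05  142.28] 77.45833411692922 [0.2  0.18 0.49]
```

View pics/w1b.png

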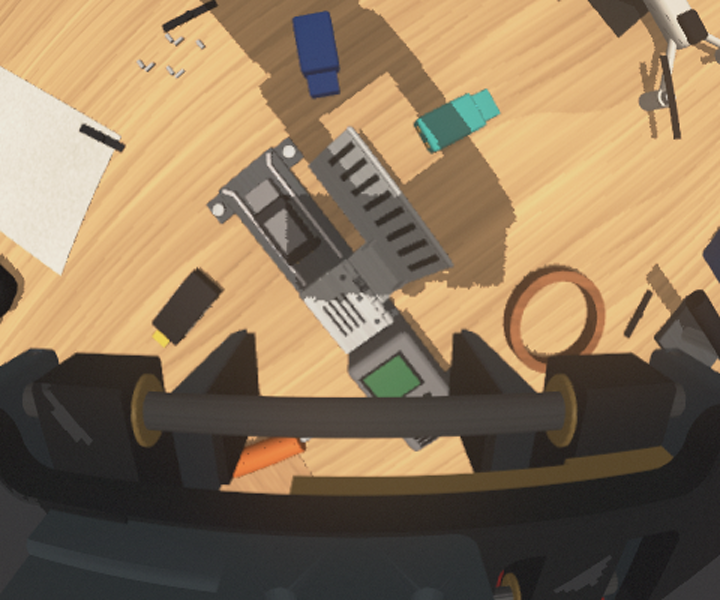

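The near view shows the battery in the tray with its tail end at about (262,187) and the plate's outer near corner at (350,130). The two fingers stand at (248,330) and (462,330). I refine the dock pose from this view and check the fingertip shape.

```bash
python3 - <<'E'
from h import *
from scipy.optimize import least_squares
ee=(np.array([599.06,1.68,235.92]),np.array([-180,-.05,142.28]))
R=Ro.from_euler('xyz',ee[1],degrees=True).as_matrix()
for P in [(16,-39,22),(-16,-39,22),(16,-52,22),(-16,-52,22),(16,-39,-20),(16,-52,-20),(16,39,22),(16,52,22),(-16,39,22),(-16,52,22)]:
    q=proj('wrist',R@np.array(P)+ee[0],ee);print(P,(q-[80,0])*1.5)
W=lambda x,y:(80+x/1.5-.2,y/1.5-.2)
T=lambda x,y:(275+x/5-.4,120+y/5-.4); S=lambda x,y:(285+(x-400)/5-.4,170+y/5-.4)
D=[('wrist',W(350,128),(-75,84,70)),('wrist',W(310,163),(-75,43,24)),('wrist',W(452,265),(45,84,70)),
('wrist',W(303,297),(0,-20,36)),('wrist',W(352,352),(68,-24,36)),
('top',T(93,245),(45,84,70)),('top',T(80,478),(-75,84,70)),('top',T(163,486),(-75,43,24)),
('top',T(247,549),(-108,0,6)),('top',T(257,213),(68,0,52)),('top',T(262,33),(166,0,52)),
('scene',S(645,18),(-75,84,70)),('scene',S(632,275),(0,-20,36))]
B=[('wrist',W(262,186),(-34,0,21)),('wrist',W(266,207),(-16,0,30)),('wrist',W(303,253),(34,0,30)),('top',T(250,476),(-16,0,30)),('top',T(250,389),(34,0,30)),('top',T(248,513),(-34,0,21)),
('scene',S(542,178),(-16,0,30))]
def w(p,X):
    c,s=np.cos(p[2]),np.sin(p[2]);return np.array([p[0]+c*X[0]-s*X[1],p[1]+s*X[0]+c*X[1],X[2]])
def f(p):
    r=[proj(n,w(p,X),ee)-uv for n,uv,X in D]+[proj(n,w(p,(X[0]+p[3],X[1],X[2])),ee)-uv for n,uv,X in B]
    return np.ravel(r)
o=least_squares(f,[580,-20,0,-50],x_scale=[1,1,.01,1],loss='soft_l1')
print(o.x,np.degrees(o.x[2]));print(f(o.x).reshape(-1,2))
p=o.x
c=cv2.resize(cv2.imread('pics/w1.png')[60:260,190:390],None,fx=3,fy=3,interpolation=cv2.INTER_CUBIC)
def dr(X,col):
    q=(proj('wrist',w(p,X),ee)-[190,60])*3+1;cv2.drawMarker(c,tuple(int(v) for v in q),col,0,12,1)
for n,uv,X in D:
    if n=='wrist':dr(X,(0,0,255))
for x,y,z in [(-34,12,21),(-34,-12,21),(-16,15,30),(-16,-15,30),(34,15,30),(34,-15,30)]:dr((x+p[3],y,z),(0,255,0))
for x,y,z in [(-98,17.5,11),(-98,-17.5,11),(-108,29,6),(-108,-29,6)]:dr((x,y,z),(255,0,0))
cv2.imwrite('pics/w1c.png',c)
E
```

```text
(16, -39, 22) [254.53 327.9 ]
(-16, -39, 22) [259.93 400.91]
(16, -52, 22) [223.   327.63]
(-16, -52, 22) [229.98 399.92]
(16, -39, -20) [227.73 368.88]
(16, -52, -20) [188.74 367.71]
(16, 39, 22) [452.68 328.01]
(16, 52, 22) [484.18 327.76]
(-16, 39, 22) [447.16 400.98]
(-16, 52, 22) [477.08 400.02]
[583.72 -17.06  -0.01 -55.02] -0.4254207649752714
[[-0.27 -1.3 ]
 [-1.52  1.78]
 [ 1.08  0.75]
 [-0.67 -2.91]
 [-0.64  5.88]
 [-0.84 -0.36]
 [ 0.03 -0.56]
 [ 0.24 -0.12]
 [-0.54  0.71]
 [-0.76 -0.53]
 [-0.71 -1.01]
 [-0.24  0.3 ]
 [-0.46 -0.14]
 [-4.97  0.1 ]
 [ 0.19 -1.86]
 [ 2.03  1.12]
 [-0.81  0.63]
 [-0.27 -0.89]
 [-0.58  0.35]
 [ 0.1   0.08]]
```

View pics/w1c.png

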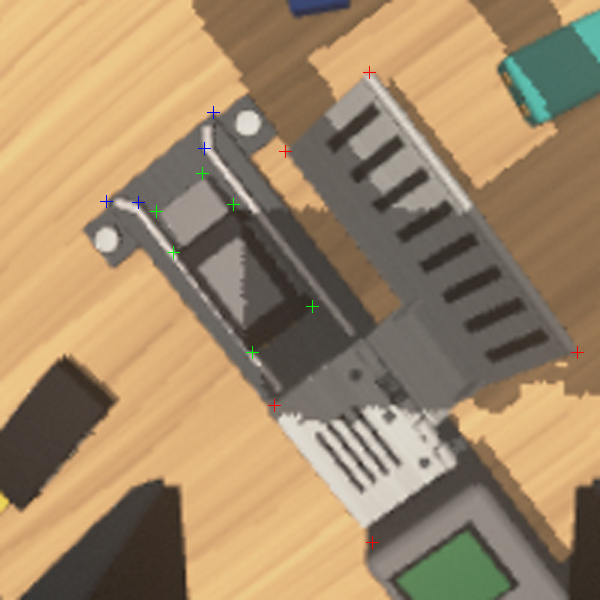

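The overlay matches: red marks on the flap corners, green marks within about 1.5 mm of the battery, tail end at dock x of about -89. The fingertips are about 8 mm thick. I go over the press pose, then down.

Request:
{"op": "step_arm", "data": {"plan": [[[9.2,-4.6,8,0,0.85],[9.2,-4.6,12.6,0,0.85],[9.2,-4.6,12.6,0,0.85],[9.2,-4.6,12.6,0,0.85],[9.2,-4.6,12.6,0,0.85]]]}}

```text
time_s: 2.58
ee_pos: [501.3, 21.0, 111.8]
ee_rot: [179.8, 0.2, 142.3]
force: [-0.1, 0.2, 0.5]
gripper_width: 77.5
gripper_force: 0.0
```

```bash
python3 - <<'E'
from h import *
s=state();print(s['time_s'],s['ee_pos'],s['ee_rot'],s['gripper_width'],s['force'])
w=grab_frame('wrist');cv2.imwrite('pics/w2.png',w);ee=(s['ee_pos'],s['ee_rot'])
a=-.01;p=[583.6,-17.2]
def W(X):return np.array([p[0]+X[0]-a*X[1],p[1]+a*X[0]+X[1],X[2]])
R=Ro.from_euler('xyz',ee[1],degrees=True).as_matrix()
for X in [(-75,84,70),(45,84,70),(-75,43,24)]: cv2.drawMarker(w,tuple(int(round(v)) for v in proj('wrist',W(X),ee)),(0,0,255),0,8)
for X in [(-89,12,21),(-89,-12,21),(-71,15,30),(-71,-15,30),(-98,17.5,11),(-98,-17.5,11)]: cv2.drawMarker(w,tuple(int(round(v)) for v in proj('wrist',W(X),ee)),(0,255,0),0,8)
for X in [(16,-39,22),(16,-47,22),(16,39,22),(16,47,22),(-16,-39,22),(-16,-47,22)]: cv2.drawMarker(w,tuple(int(round(v)) for v in proj('wrist',R@np.array(X)+ee[0],ee)),(255,255,0),0,8)
cv2.imwrite('pics/w2b.png',cv2.resize(w[50:350,120:520],None,fx=2,fy=2,interpolation=cv2.INTER_CUBIC))
E
```

```text
2.575 [501.27  20.97 111.78] [179.83   0.2  142.25] 77.53947521531298 [-0.06  0.2   0.51]
```

View pics/w2b.png

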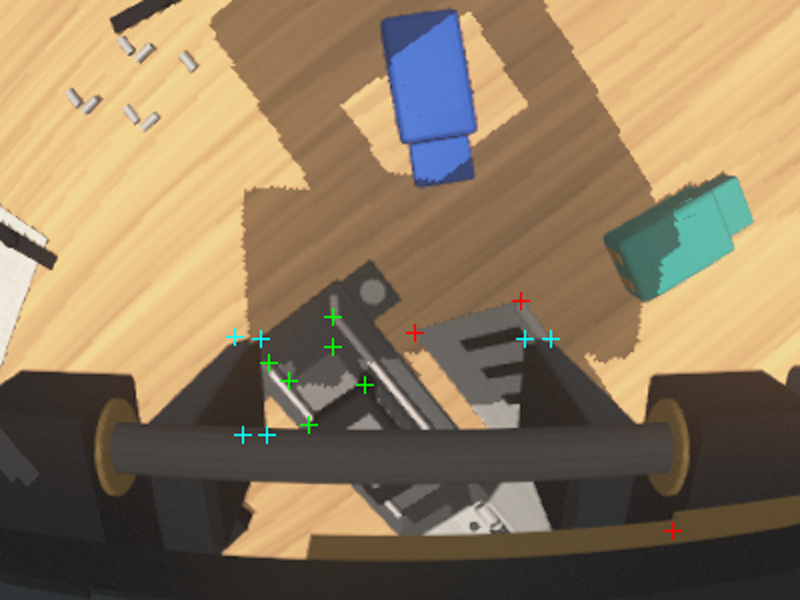

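The marks agree with the plate corners (415,335) and (521,301) and with the tail end at about (289,381) to (333,347). I press down slowly now.

Request:
{"op": "step_arm", "data": {"plan": [[[0.2,-0.1,1.0,0,0.85],[0.2,-0.1,2.0,0,0.85],[0.2,-0.1,3.0,0,0.85],[0.2,-0.1,4.0,0,0.85],[0.2,-0.1,5.0,0,0.85],[0.2,-0.1,6.0,0,0.85],[0.2,-0.1,7.0,0,0.85],[0.2,-0.1,7.6,0,0.85],[0.2,-0.1,7.6,0,0.85],[0.2,-0.1,7.6,0,0.85]]]}}

```text
time_s: 3.88
ee_pos: [497.0, 21.2, 34.2]
ee_rot: [180.0, -0.0, 142.2]
force: [-0.1, -0.8, 3.1]
gripper_width: 77.7
gripper_force: 1.6
```

```bash
python3 - <<'E'
from h import *
s=state();print(s['time_s'],s['ee_pos'],s['ee_rot'],s['gripper_width'],s['force'])
sc=grab_frame('scene');w=grab_frame('wrist');t=grab_frame('top')
cv2.imwrite('pics/w3.png',w);cv2.imwrite('pics/s3.png',sc)
a=cv2.resize(sc[180:280,280:380],(400,400),interpolation=cv2.INTER_CUBIC)
b=cv2.resize(w[150:350,200:400],(400,400),interpolation=cv2.INTER_CUBIC)
cv2.imwrite('pics/c3.png',np.hstack([a,b]))
E
```

```text
3.875 [497.    21.16  34.17] [179.96  -0.   142.18] 77.6836427337715 [-0.1  -0.85  3.12]
```

View pics/c3.png

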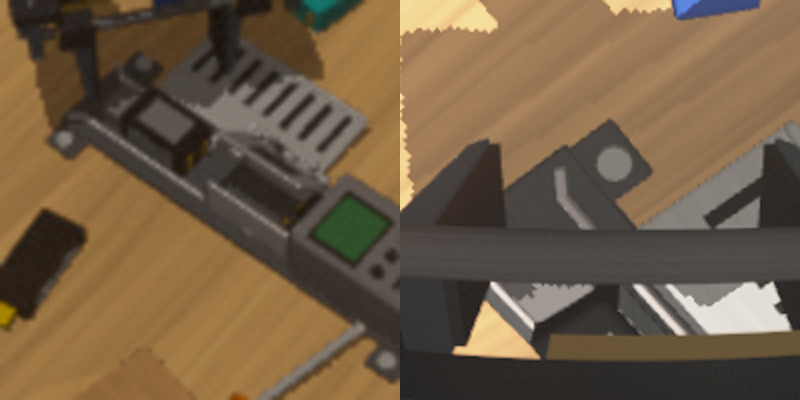

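The flap stands open with a press force of 3.1 N, and the pushing finger is in the tray behind the tail. I push 60 mm first.

Request:
{"op": "step_arm", "data": {"plan": [[[-0.4,0.3,0,0,0.85],[-0.8,0.61,0,0,0.85],[-1.19,0.91,0,0,0.85],[-1.59,1.21,0,0,0.85],[-1.99,1.51,0,0,0.85],[-2.39,1.82,0,0,0.85],[-2.79,2.12,0,0,0.85],[-3.18,2.42,0,0,0.85],[-3.58,2.72,0,0,0.85],[-3.98,3.02,0,0,0.85],[-4.38,3.33,0,0,0.85],[-4.78,3.63,0,0,0.85],[-4.78,3.63,0,0,0.85]]]}}

```text
time_s: 5.65
ee_pos: [558.1, 20.3, 34.1]
ee_rot: [179.9, 0.1, 142.2]
force: [-0.3, 0.8, 3.0]
gripper_width: 77.3
gripper_force: 1.5
```

```bash
python3 - <<'E'
from h import *
s=state();print(s['time_s'],s['ee_pos'],s['ee_rot'],s['gripper_width'],s['force'])
sc=grab_frame('scene');t=grab_frame('top');w=grab_frame('wrist')
a=cv2.resize(sc[180:280,280:380],(400,400),interpolation=cv2.INTER_CUBIC)
b=cv2.resize(w[150:350,200:400],(400,400),interpolation=cv2.INTER_CUBIC)
cv2.imwrite('pics/c4.png',np.hstack([a,b]))
E
```

```text
5.65 [558.12  20.33  34.11] [179.91   0.09 142.18] 77.31658294139905 [-0.34  0.78  2.98]
```

View pics/c4.png

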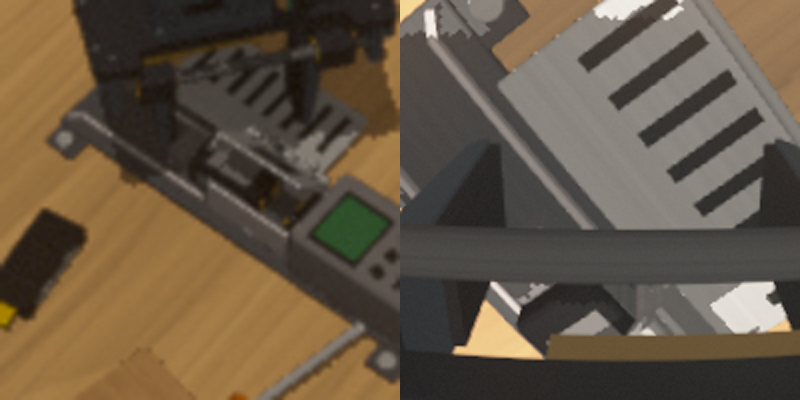

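The body is entering the bay with the flap still open. I push on, then approach home in small steps and watch the force.

Request:
{"op": "step_arm", "data": {"plan": [[[-0.32,0.24,0,0,0.85],[-0.64,0.48,0,0,0.85],[-0.96,0.73,0,0,0.85],[-1.27,0.97,0,0,0.85],[-1.43,1.09,0,0,0.85],[-1.51,1.15,0,0,0.85],[-1.59,1.21,0,0,0.85],[-1.59,1.21,0,0,0.85]]]}}

```text
time_s: 6.8
ee_pos: [577.0, 20.1, 34.0]
ee_rot: [180.0, 0.0, 142.2]
force: [-3.2, -0.0, 3.6]
gripper_width: 77.5
gripper_force: 2.2
```

Request:
{"op": "step_arm", "data": {"plan": [[[-0.08,0.06,0,0,0.85],[-0.16,0.12,0,0,0.85],[-0.16,0.12,0,0,0.85]]]}}

```text
time_s: 7.18
ee_pos: [579.1, 20.1, 34.0]
ee_rot: [180.0, 0.0, 142.2]
force: [-3.4, -0.1, 5.0]
gripper_width: 77.4
gripper_force: 2.2
```

Request:
{"op": "step_arm", "data": {"plan": [[[-0.08,0.06,0,0,0.85],[-0.16,0.12,0,0,0.85],[-0.16,0.12,0,0,0.85]]]}}

```text
time_s: 7.55
ee_pos: [581.1, 20.0, 34.0]
ee_rot: [180.0, 0.0, 142.2]
force: [-3.5, -0.5, 4.3]
gripper_width: 77.5
gripper_force: 2.2
```

Request:
{"op": "step_arm", "data": {"plan": [[[-0.08,0.06,0,0,0.85],[-0.16,0.12,0,0,0.85],[-0.16,0.12,0,0,0.85]]]}}

```text
time_s: 7.92
ee_pos: [581.6, 20.0, 33.8]
ee_rot: [-179.9, -0.1, 142.2]
force: [-5.7, -0.6, 6.0]
gripper_width: 77.4
gripper_force: 3.9
```

Request:
{"op": "step_arm", "data": {"plan": [[[-0.08,0.06,0,0,0.85],[-0.16,0.12,0,0,0.85],[-0.16,0.12,0,0,0.85]]]}}

```text
time_s: 8.3
ee_pos: [581.9, 19.9, 33.6]
ee_rot: [-179.8, -0.3, 142.1]
force: [-9.2, 0.1, 9.1]
gripper_width: 77.6
gripper_force: 5.6
```

There is a firm stop: the force rises and the tool no longer moves. I give one last push, then relax the load, back off and lift so that the flap closes.

Request:
{"op": "step_arm", "data": {"plan": [[[-0.08,0.06,0,0,0.85],[-0.16,0.12,0,0,0.85],[-0.16,0.12,0,0,0.85]]]}}

```text
time_s: 8.68
ee_pos: [582.2, 19.9, 33.5]
ee_rot: [-179.6, -0.5, 142.1]
force: [-12.5, -0.3, 11.3]
gripper_width: 77.5
gripper_force: 7.2
```

Request:
{"op": "step_arm", "data": {"plan": [[[0.2,-0.15,0,0,0.85],[0.4,-0.3,0,0,0.85],[0.64,-0.48,0,0,0.85],[0.8,-0.6,0,0,0.85],[0.8,-0.6,0,0,0.85]]]}}

```text
time_s: 9.3
ee_pos: [578.1, 20.1, 34.3]
ee_rot: [179.9, 0.1, 142.2]
force: [1.9, -0.8, 2.9]
gripper_width: 77.4
gripper_force: 1.4
```

Request:
{"op": "step_arm", "data": {"plan": [[[0,0,-1,0,0.85],[0,0,-2,0,0.85],[0,0,-3,0,0.85],[0,0,-4,0,0.85],[0,0,-5,0,0.85],[0,0,-6,0,0.85],[0,0,-8,0,0.85],[0,0,-12,0,0.85],[4,-3,-16,0,0.85],[12,-9,-18,0,0.85],[16,-12,-18,0,0.85],[16,-12,-18,0,0.85],[16,-12,-18,0,0.85],[16,-12,-18,0,0.85]]]}}

```text
time_s: 11.05
ee_pos: [378.1, 23.5, 214.4]
ee_rot: [179.9, 0.1, 142.2]
force: [-0.9, -0.2, 0.3]
gripper_width: 77.5
gripper_force: 0.0
```

```bash
python3 - <<'E'
from h import *
s=state();print(s['time_s'],s['ee_pos'],s['force'],s['gripper_width'])
sc=grab_frame('scene');t=grab_frame('top');w=grab_frame('wrist');ee=(s['ee_pos'],s['ee_rot'])
a=-.01;p=[583.6,-17.2]
def W(X):return np.array([p[0]+X[0]-a*X[1],p[1]+a*X[0]+X[1],X[2]])
def mk(im,n,o,k):
    for X,c in [((-12,12,21),(0,255,0)),((-12,-12,21),(0,255,0)),((0,-20,36),(0,0,255)),((-75,84,70),(0,0,255)),((-75,43,24),(0,0,255))]:
        q=(proj(n,W(X),ee)-o+.5)*k;cv2.drawMarker(im,tuple(int(v) for v in q),c,0,8)
    return im
f=lambda i:cv2.resize(i,(400,400),interpolation=cv2.INTER_CUBIC)
A=mk(f(sc[180:280,290:390]),'scene',[290,180],4);B=mk(f(t[150:230,280:360]),'top',[280,150],5)
cv2.imwrite('pics/w5.png',w)
cv2.imwrite('pics/c5.png',np.hstack([A,B]))
E
```

```text
11.05 [378.12  23.47 214.36] [-0.91 -0.19  0.27] 77.45059323265134
```

View pics/c5.png

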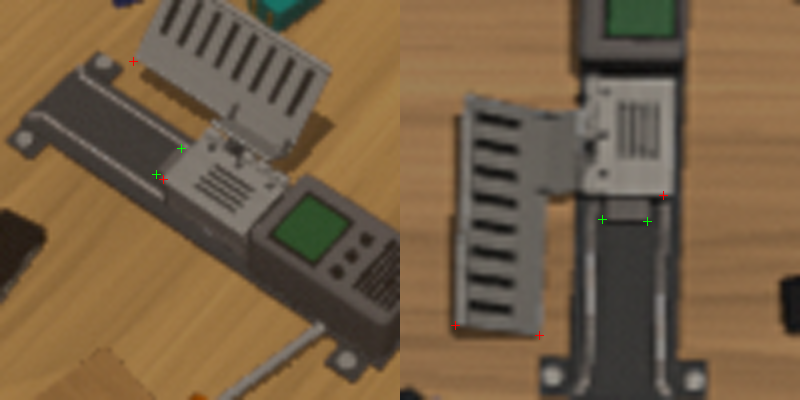

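The last picture shows the flap shut, with its plate back at the rest position. Only the tail sticks out, its end on the predicted home line at (602–647, 220). Nothing else has moved, so I hand in.

```bash
python3 -c "
from workcell import *
print(job_done())"
```

```text
the job is handed in; nothing more can be done
None
```

The battery is home against the contacts, the flap is shut behind it, nothing else was seen to move, and the job was handed in at about 11 s of the 34 s allowed.

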